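# Lock out the polishing lathe, lower its shield and release the stop

### The arm

A 7-joint arm with a two-finger parallel gripper is mounted at the origin on the work surface; the furniture and walls round the work are solid. World frame = base frame: x ahead of the robot, y to its left, z up, the work surface at z = 0. Lengths are in mm, angles in rad, forces in N, time in s.
With the tool pointing down it reaches from about 400 to 875 mm from the base axis. Payload 4.4 kg.
Tool frame: the origin (TCP) lies at the very end of the fingers, on their centre line; the grasp point (between the pads) lies 19 mm behind it; y points along the fingers, x is the direction in which the jaws open and shut, and the axes are right-handed (so a half turn about y gives the same grasp; the last joint's range is limited). The gripper opens to 85 mm and grips with 20 to 120 N. Pads are 22 mm wide; open, the fingers measure 114 mm over their backs; the gripper's body (76 mm by 85 mm) begins 54 mm behind the grasp point. The pads swing forward as they close: fully open they stand 13 mm farther back than shut.
Start: joints at [1.057, 0.628, 0.038, 1.517, -0.027, 0.996, -0.02], TCP at [281.468, -585.913, 231.313] pointing down, gripper open.
Joint ranges: [-3.06, 3.06], [-0.37, 2.12], [-1.25, 1.32], [0.18, 2.47], [-1.1, 4.24], [0.23, 1.98], [-2.94, 2.94]. Speed limits (rad/s): [2.57, 2.57, 3.14, 3.14, 3.14, 3.14, 3.14].

### API

Orientations are given as [roll, pitch, yaw] about the fixed x, y, z axes, in that order (R = Rz(yaw) Ry(pitch) Rx(roll)).
In Python, from cell import ctrl, get_image, nets gives the robot as it stands. The module is installed in compiled form; this text tells all that it offers.
- The arm moves only by the tool step_arm, never from a script. Its argument "moves" is text: rows parted by semicolons, each of 7 numbers parted by spaces: the shift along the tool's x, y, z normalised to -1 to 1, where 1 is 0.05 m, then the turn, a rotation vector about the tool's x, y, z normalised to -1 to 1, where 1 is 0.12 rad, then the opening, from 0 (shut) to 1 (fully open). A call has 1 to 20 rows; each row shifts and turns the commanded pose from where the row before left it, along the tool's axes as they then stand; what a row does not reach is not made up. A row lasts 1/10 s, in which the tool goes at most 50 mm and 8.59 degrees, less where a joint would pass 70% of its speed; a pose out of reach is approached as far as the arm can. A call with a number of a shift or a turn outside -1 to 1 is refused whole. A call with a gripper value outside its range is refused whole. The fingers move at their own pace and stop on an object; the grip force is fixed at half the most. Time passes only in rows, so rows that do not move let the fingers close. It gives the time, the measured TCP pose, the force and the opening at its end, in the units of the state.
- ctrl.read_state(): the state, without advancing time (a new reading comes with each control period).
- get_image(name): name is "scene" or "top" or "wrist"; returns a dict with "color" (384x512x3 uint8, blue, green, red), "vertical_fov" (degrees; the focal length in pixels is half the picture's height over the tangent of half this angle, whatever the lens; pixels are square), "cx", "cy" (the principal point, pixels), "k1" (the pictures are not rectified: a ray, as slopes to the right and down, at radius r is drawn at 1 + k1 r^2 times it, then the intrinsics apply), "R" (3x3) and "t" (3): a world point X has camera coordinates R X + t; the wrist camera has in their place "T_tool_cam" (4x4, takes a point from camera to tool coordinates, whose origin is the TCP and whose axes are the tool frame's). Camera axes: x right, y down, z forward; pixel columns grow to the right and rows downward; lengths in mm; the calibration is good to about 2 mm. A picture is of the moment at which its call begins: read the wrist's pose just before it. There is no depth.
- ctrl.finish_job(): hands the job in, once; it reports no verdict.
Trained networks look in a picture, given as the dict that the camera call returned (one of the last four; its "shot" number tells which), for a name from the list of things; names that differ only in an ending like _2 or _b are one class to them, and where a whole thing is asked for, a point or a joint stands for the part that bears it (a point fixed in the world has none). Each returns a list of dicts, best first, with "conf" (0 to 1); they miss things now and then, are a little off and sometimes report something else, mostly with a low value. They report only what shows in the picture. A call takes as long as a camera call.
- nets.find_in(picture, target): "position" ([x, y, z] in mm, in world coordinates, good to about 4 mm: the middle of the surface that is visible of it).
- nets.cut_out(picture, target): "pixels" (384x512 bool, what is visible of it).
- nets.place_of(picture, target): "position" ([x, y, z] in mm, in world coordinates, good to about 4 mm: a listed point, or the origin of a listed thing).
The state is a dict: "clock": time; "qpos": joint angles; "qd": joint speeds; "tau": joint torques, N m; "eef_pos": TCP position; "tool_rot": TCP orientation; "force": force on the tool from outside, world axes, zero at the start; "torque": the same for the moment, N m; "width": finger opening in mm.
Only numpy, scipy, OpenCV 4.12 (cv2) and the standard library are available. Lean on these libraries where they do the work, as an engineer would, in place of code of your own. Each camera call takes 0.05 s, during which the arm holds its last target.

### The job

The splash shield of the small polishing lathe has been left up: press the mushroom stop button in until it latches and stays in by itself, then push the clear shield down over the mops from above, without taking hold of it, as far as it goes, and only then twist the stop button clockwise, as its arrows show, until it springs back out. Do not move the shield while the button is out. It is all pressing and pushing with the fingertips, nothing needs gripping or lifting; leave the dental work and other things standing about where they are.

Things in the scene. Friction and masses are not known exactly. Their poses are not given: they have to be found in the camera images.
- lathe: small white bench polishing lathe, fixed, base 200x310 mm; origin under its centre on the bench; x to its rear, y to its left seen from the robot. In its frame (mm): console x -94 to -2, y 48 to 152, top z 85; motor behind it x 8 to 82, y -30 to 122, top z 117; two mops at x 45, y -66 to -89, z 58 to 102; pan in front of them; shield posts at x 87, y -27 and -143, up to z 146
- stop_top (a point): centre of the top of the black mushroom stop button on the console (lathe frame x -45, y 100 mm; z 121.5 out, 115 latched). Head 20 mm thick, nearly flat on top, core of radius 25.5 mm, three equal lobes; white arrows on top show clockwise. Underside 16.5 mm above the console when out, 10 mm when latched. The axes turn with the head: z up, y towards the lobe of stop_lobe
- stop_lobe (a point): point in the lobe that points to the lathe's left (+y) at rest, 30 mm from the button's axis, 12.5 mm below stop_top; turns with the head. The lobes are upright rounds of radius 9.5 mm centred 25.5 mm from the axis, 120 degrees apart, on the lowest 15 mm of the head. Pushing this lobe towards the lathe's rear (+x) twists the button clockwise
- stop (a joint): how far the stop button is pushed in, m: 0 out, 0.008 bottomed. The spring and latch need about 8 N in all to the bottom; past 0.0063 a latch snaps in and the released button then stays at 0.0063. It cannot be pulled out
- stop_turn (a joint): twist of the head, rad, clockwise from above positive: 0 at rest to 1.0 at the stop. A return spring (about 0.05 N m at 0.6 rad) turns it back to 0 when let go. Twisted 0.5 rad or more while latched, the button lets go and springs out
- shield (a joint): angle of the shield, rad: 0 fully down (it then slopes 0.2 rad down towards the front), positive up; starts raised between 0.7 and 1.05. A stiff hinge keeps it where it is left; 1 to 2 N at the lip moves it down
- shield_lip (a point): centre of the upper face of the grey strip on the free front edge of the clear shield, 120 mm from the hinge axis and 12 mm from the very edge; strip 104 mm wide along the hinge, 18 mm deep, 8 mm thick. Moves with the shield: x axis from lip to hinge, y along the hinge, z out of the upper face. When down it is at lathe frame x -33, z 115 mm
- shield_hinge (a point): point on the hinge axis of the shield, mid-width, behind the mops (lathe frame x 85, y -85, z 135 mm); the axis runs along the lathe's y
- shield_pad: black rubber buffer strip under the lip of the shield, 12x96 mm, standing out 3.5 mm below it; moves with the shield. The fingers must not take hold of the shield here or touch it from below
- denture: pink denture base with teeth, 44x52x23 mm, origin under its centre; lies loose in the lathe's catch pan, in front of the mop. Not to be moved
- cast: yellow dental cast, 44x48x28 mm, origin under its centre; loose on the bench in front of the lathe. Not to be moved
- burs: bur stand: pale block 26x52x14 mm with burs up to 44 mm high, origin under its centre; loose on the bench in front of the lathe. Not to be moved
- cup: white mixing cup, diameter 55 mm, 50 mm high, very light, origin under its centre; loose on the bench in front of the lathe. Not to be moved

How it is judged (in metres and radians):
On the way, in this order (a step that is already met when the one before it is completed fails the run):
1. the stop button is latched in and stays in untouched (value of joint stop above 0.005 m and contact force between the fingers and stop_turn below 0.3 N), for 0.2 s.
2. the shield is down over the mops while the stop button is still latched in (value of joint stop above 0.005 m and value of joint shield below 0.06 rad), for 0.2 s.
3. the stop button has been twisted free and is out again (value of joint stop below 0.0015 m and value of joint shield below 0.06 rad), for 0.2 s.
At the end, for the whole second after the job is handed in: the stop button is out (within 1.5 mm) and turned back to rest (within 0.12 rad), the shield is down (within 0.06 rad) and at rest, and the denture, cast, bur stand and cup are within 15 mm of where they stood (all of step 3 and value of joint stop_turn below 0.12 rad and velocity of joint shield below 0.05 rad/s and distance of each of denture, cast, burs, cup from where it was at the start of the episode below 0.015 m); the robot touches nothing.
It fails at once if the shield was moved (lip more than 20 mm) while the stop button was out, before it was down (distance of shield_lip from where it was at the start of the episode above 0.02 m and value of joint stop below 0.004 m and value of joint shield above 0.08 rad).
It fails at once if the shield was taken hold of or hooked from below (contact force between the fingers and shield_pad above 0.5 N).
It fails at once if the shield was lifted further up (value of joint shield above 1.15 rad).
It fails at once if something standing about was lifted or moved by more than 15 mm (distance of any of denture, cast, burs, cup from where it was at the start of the episode above 0.015 m).
It also fails if it takes over 64 s, if anything falls off the work surface, if the arm or the gripper's body presses on something with over 40 N, if the wrist force passes 120 N, or if a joint passes its speed limit or range.

## Working session

There is one attempt and no reset: what is moved stays moved. The work goes in short steps, Python scripts to look and compute and a tool call to move; the robot and the scene stay as the last step left them, time stands still between calls to the robot, and variables do not carry over. Pictures are saved under pics/ and viewed, and the job is handed in when it is done.

Besides the shell and the picture viewer there is one more tool, called after "Emit:" as name(argument=value, ...), one argument or row to a line, values as JSON. step_arm: Moves the arm, as the interface text tells. Scaled input: -1 to 1 covers 0.05 m each way for a shift and 0.12 rad each way for a turn. Its arguments: {"type":"object","properties":{"moves":{"type":"string"}},"required":["moves"]}

```bash
mkdir -p pics; python3 - <<'E'
from cell import ctrl,get_image,nets
import cv2
s=ctrl.read_state();print({k:s[k] for k in('clock','eef_pos','tool_rot','force','width')})
for c in('scene','top'):
    p=get_image(c);cv2.imwrite(f'pics/{c}0.png',p['color']);print(c,p['t'],p['vertical_fov'],p['k1'])
    for n in('lathe','stop_top','stop_lobe','shield_lip','shield_hinge','denture','cast','burs','cup'):
        print(n,[(d['position'],d['conf']) for d in nets.place_of(p,n)][:2])
E
```

```text
{'clock': 0.0, 'eef_pos': array([ 281.21154135, -585.31570452,  230.40564254]), 'tool_rot': array([-1.57079677,  0.00188895, -1.12295322]), 'force': array([-1.28324218,  0.50004947,  1.36239329]), 'width': 85.33765218658088}
scene [-509.09018639  -53.50500118 1063.37929781] 57.78551357639848 -0.010314892132664448
lathe [([570.3, 178.9, 3.4], 0.69)]
stop_top [([494.0, 253.8, 114.9], 0.49)]
stop_lobe [([474.2, 284.6, 104.4], 0.71)]
shield_lip [([593.2, 95.4, 223.9], 0.69)]
shield_hinge [([673.8, 129.9, 137.1], 0.71)]
denture [([545.3, 75.0, 32.7], 0.57)]
cast [([446.2, 72.3, -3.3], 0.52)]
burs [([424.2, 157.7, -1.8], 0.47), ([544.4, 78.6, 31.0], 0.16)]
cup [([392.8, 229.1, 0.4], 0.81)]
top [124.0775602  545.58283432 877.51215153] 49.750367417076646 -0.08379972878069147
lathe [([563.6, 175.1, -2.6], 0.95)]
stop_top [([487.8, 257.7, 121.0], 0.72), ([597.0, 89.4, 223.8], 0.69)]
stop_lobe [([474.8, 281.0, 110.4], 0.82), ([420.4, 156.4, -0.5], 0.57)]
shield_lip [([599.3, 92.5, 221.9], 0.71)]
shield_hinge [([674.8, 125.2, 138.3], 0.7), ([540.3, 76.3, 35.6], 0.22)]
denture [([539.4, 78.5, 31.0], 0.89), ([446.9, 66.8, -0.1], 0.71)]
cast [([442.9, 70.0, 0.6], 0.55)]
burs [([419.0, 159.9, -1.2], 0.6), ([675.1, 130.2, 140.6], 0.34)]
cup [([390.7, 228.8, -2.2], 0.85), ([673.9, 126.7, 136.9], 0.56)]
```

View pics/scene0.png

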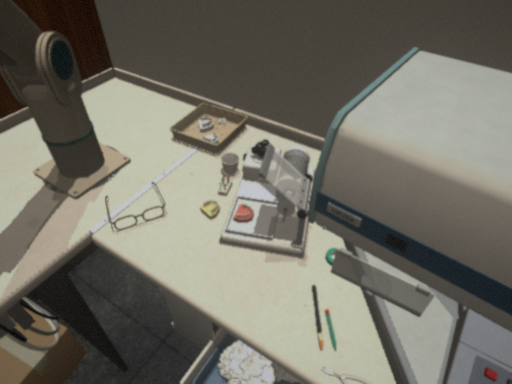

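View pics/top0.png

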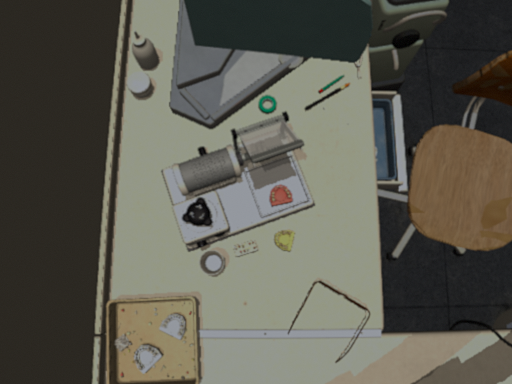

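```bash
cat > h.py <<'E'
import numpy as np
from scipy.spatial.transform import Rotation as Rn
from cell import ctrl,get_image,nets
def T(s=None):
    s=s or ctrl.read_state(); return np.array(s['eef_pos']),Rn.from_euler('xyz',s['tool_rot'])
def ori(yaw,tilt=0): # tool down, x at yaw; tilt about tool z
    return Rn.from_euler('xyz',[-np.pi/2,0,yaw])*Rn.from_rotvec([0,0,tilt])
def rows(wps,grip=0,start=None):
    """wps: list of (pos,Rot,n)"""
    p,r=start or T(); out=[]
    for q,R2,n in wps:
        q=np.array(q,float); rv=(r.inv()*R2).as_rotvec(); p0,r0=p,r
        for k in range(1,n+1):
            pt=p0+(q-p0)*k/n; rt=r0*Rn.from_rotvec(rv*k/n)
            d=np.round(r.inv().apply(pt-p)/50,3); w=np.round((r.inv()*rt).as_rotvec()/.12,3)
            assert abs(d).max()<=1 and abs(w).max()<=1,(d,w,n)
            out.append(' '.join('%g'%(v+0) for v in [*d,*w])+' %g'%grip)
            p=p+r.apply(d*50); r=r*Rn.from_rotvec(w*.12)
    print(len(out));print(';'.join(out));return p,r
def fit(L,W,w=None):
    L=np.array(L,float);W=np.array(W,float);w=np.ones(len(L)) if w is None else np.array(w,float)
    a=(w[:,None]*L).sum(0)/w.sum();b=(w[:,None]*W).sum(0)/w.sum()
    A=(L-a)[:,:2];B=(W-b)[:,:2]
    yaw=np.arctan2((w*(A[:,0]*B[:,1]-A[:,1]*B[:,0])).sum(),(w*(A*B).sum(1)).sum())
    R=Rn.from_euler('z',yaw); t=b-R.apply(a); return yaw,t,W-(R.apply(L)+t)
E
python3 - <<'E'
from h import *
L=[(0,0,0),(-45,100,121.5),(-45,130,109),(85,-85,135)]*2
W=[[570.3,178.9,3.4],[494,253.8,114.9],[474.2,284.6,104.4],[673.8,129.9,137.1],[563.6,175.1,-2.6],[487.8,257.7,121],[474.8,281,110.4],[674.8,125.2,138.3]]
y,t,e=fit(L,W);print(y,t);print(e.round(1))
rows([([400,-350,330],ori(-1.123),7),([500,-50,330],ori(-.4),8),([500,150,330],ori(.1),5)])
E
```

```text
0.3612260153635521 [ 5.65643356e+02  1.77306199e+02 -5.12500000e-01]
[[ 4.7  1.6  3.9]
 [ 5.8 -1.1 -6.1]
 [-3.4  1.6 -4.1]
 [-1.4  2.1  2.6]
 [-2.  -2.2 -2.1]
 [-0.4  2.8  0. ]
 [-2.8 -2.   1.9]
 [-0.4 -2.6  3.8]]
20
-0.461 -0.282 0.597 0 0 0 0;-0.461 -0.282 0.597 0 0 0 0;-0.461 -0.282 0.597 0 0 0 0;-0.461 -0.282 0.597 0 0 0 0;-0.461 -0.282 0.597 0 0 0.001 0;-0.461 -0.281 0.598 0 0 0 0;-0.461 -0.282 0.597 0 0 0 0;-0.568 0 0.55 0 -0.753 0 0;-0.516 0 0.599 0 -0.753 0 0;-0.459 0 0.643 0 -0.753 0 0;-0.4 0 0.682 0 -0.753 0 0;-0.336 0 0.715 0 -0.754 0 0;-0.271 0 0.743 0 -0.753 0 0;-0.202 0 0.764 0 -0.753 0 0;-0.133 0 0.78 0 -0.753 0 0;-0.312 0 0.737 0 -0.833 0 0;-0.236 0 0.764 0 -0.834 0 0;-0.159 0 0.784 0 -0.833 0 0;-0.08 0 0.796 0 -0.833 0 0;0 0 0.8 0 -0.834 0 0
```

Emit:
step_arm(
  moves="-0.46 -0.28 0.6 0 0 0 0;-0.46 -0.28 0.6 0 0 0 0;-0.46 -0.28 0.6 0 0 0 0;-0.46 -0.28 0.6 0 0 0 0;-0.46 -0.28 0.6 0 0 0 0;-0.46 -0.28 0.6 0 0 0 0;-0.46 -0.28 0.6 0 0 0 0;-0.57 0 0.55 0 -0.75 0 0;-0.52 0 0.6 0 -0.75 0 0;-0.46 0 0.64 0 -0.75 0 0;-0.4 0 0.68 0 -0.75 0 0;-0.34 0 0.71 0 -0.75 0 0;-0.27 0 0.74 0 -0.75 0 0;-0.2 0 0.76 0 -0.75 0 0;-0.13 0 0.78 0 -0.75 0 0;-0.31 0 0.74 0 -0.83 0 0;-0.24 0 0.76 0 -0.83 0 0;-0.16 0 0.78 0 -0.83 0 0;-0.08 0 0.8 0 -0.83 0 0;0 0 0.8 0 -0.83 0 0",
)

```text
clock: 3.0
eef_pos: [501.3, 151.1, 329.6]
tool_rot: [-1.571, -0.001, 0.099]
force: [1.9, -0.1, 0.3]
width: -0.1
```

```bash
python3 - <<'E'
from h import *
import cv2
s=ctrl.read_state();print({k:s[k] for k in('clock','qpos','eef_pos','tool_rot','force','width')})
p=get_image('wrist');cv2.imwrite('pics/w1.png',p['color']);print(p['T_tool_cam'].round(2),p['vertical_fov'])
for n in('lathe','stop_top','stop_lobe','shield_lip','shield_hinge'):
    print(n,[(d['position'],d['conf']) for d in nets.place_of(p,n)][:2])
E
```

```text
{'clock': 3.0, 'qpos': array([-0.03776655,  0.36635945, -0.43328601,  1.72117366,  0.17080072,
        1.09077682, -0.42613877]), 'eef_pos': array([501.32752172, 151.11846039, 329.58091023]), 'tool_rot': array([-1.57094658e+00, -6.62300300e-04,  9.87285829e-02]), 'force': array([ 1.88692416, -0.05328507,  0.34306904]), 'width': -0.05292899422978638}
[[   1.      0.      0.     -0.29]
 [  -0.     -0.29    0.96 -143.32]
 [   0.     -0.96   -0.29   74.14]
 [   0.      0.      0.      1.  ]] 65.48243737198217
lathe [([563.7, 175.5, 0.5], 0.78), ([674.0, 126.1, 138.5], 0.34)]
stop_top [([491.9, 250.2, 122.4], 0.55)]
stop_lobe [([477.3, 283.7, 110.8], 0.6)]
shield_lip [([597.7, 93.9, 224.8], 0.91)]
shield_hinge [([673.3, 123.5, 139.2], 0.73)]
```

View pics/w1.png

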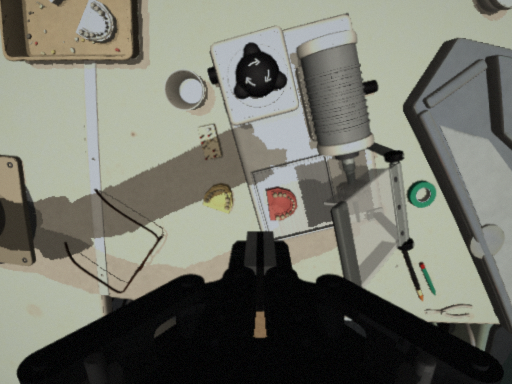

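```bash
cat >> h.py <<'E'
def proj(p,X,pose=None):
    X=np.atleast_2d(X).astype(float)
    if 'T_tool_cam' in p:
        q,r=pose; Xt=r.inv().apply(X-q); M=np.linalg.inv(p['T_tool_cam']); C=Xt@M[:3,:3].T+M[:3,3]
    else: C=X@np.array(p['R']).T+np.array(p['t']).ravel()
    f=192/np.tan(np.radians(p['vertical_fov']/2)); s=C[:,:2]/C[:,2:]
    s=s*(1+p['k1']*(s**2).sum(1,keepdims=True)); return s*f+[p['cx'],p['cy']]
def ray(p,uv,pose=None):
    f=192/np.tan(np.radians(p['vertical_fov']/2)); d=(np.atleast_2d(uv)-[p['cx'],p['cy']])/f; s=d.copy()
    for _ in range(20): s=d/(1+p['k1']*(s**2).sum(1,keepdims=True))
    v=np.c_[s,np.ones(len(s))]
    if 'T_tool_cam' in p:
        q,r=pose;M=p['T_tool_cam'];o=q+r.apply(M[:3,3]);v=r.apply(v@M[:3,:3].T)
    else: R=np.array(p['R']);o=-R.T@np.array(p['t']).ravel();v=v@R
    return o,v
def atz(p,uv,z,pose=None):
    o,v=ray(p,uv,pose);return o+v*((z-o[2])/v[:,2])[:,None]
E
cat > look.py <<'E'
from h import *
import cv2,sys
yaw,t=float(sys.argv[2]),np.array([float(sys.argv[3]),float(sys.argv[4]),0])
R=Rn.from_euler('z',yaw)
for c in ('wrist','top','scene'):
    P=T(); p=get_image(c); im=cv2.resize(p['color'],None,fx=1.5,fy=1.5,interpolation=cv2.INTER_CUBIC)
    m=nets.cut_out(p,'stop_top')
    if m:
        M=m[0]['pixels']; ys,xs=np.nonzero(M); print(c,'stop mask',m[0]['conf'],xs.mean(),ys.mean(),len(xs), 'at z110',atz(p,[[xs.mean(),ys.mean()]],110,P))
    def poly(L,col):
        q=proj(p,R.apply(np.array(L,float))+t,P)*1.5
        cv2.polylines(im,[q.astype(int)],True,col,1)
    zt=float(sys.argv[5])
    a=np.linspace(0,2*np.pi,40)
    poly([(-45+25.5*np.cos(b),100+25.5*np.sin(b),zt) for b in a],(0,255,0))
    poly([(-94,48,85),(-94,152,85),(-2,152,85),(-2,48,85)],(0,255,255))
    poly([(-45+2*np.cos(b),130+2*np.sin(b),zt-12.5) for b in a],(0,0,255))
    for th in [float(sys.argv[6])]:
        h=np.array([85,-85,135]);f=np.array([-np.cos(th-.2),0,np.sin(th-.2)]);n=np.array([np.sin(th-.2),0,np.cos(th-.2)])
        l=h+120*f+4*n
        poly([l+12*f+52*np.array([0,1,0]),l+12*f-52*np.array([0,1,0]),l-6*f-52*np.array([0,1,0]),l-6*f+52*np.array([0,1,0])],(255,0,255))
    cv2.imwrite(f'pics/{sys.argv[1]}_{c}.png',im)
E
python3 look.py a .361 565.6 177.3 121.5 0.95
```

```text
wrist stop mask 0.7 256.5354209445585 70.28593429158111 1948 at z110 [[487.96266926 253.94429351 110.        ]]
top stop mask 0.93 197.42881355932204 212.8271186440678 590 at z110 [[489.82514443 257.80363963 110.        ]]
scene stop mask 0.51 260.1381578947368 147.48026315789474 152 at z110 [[481.43568833 249.65075939 110.        ]]
```

View pics/a_wrist.png

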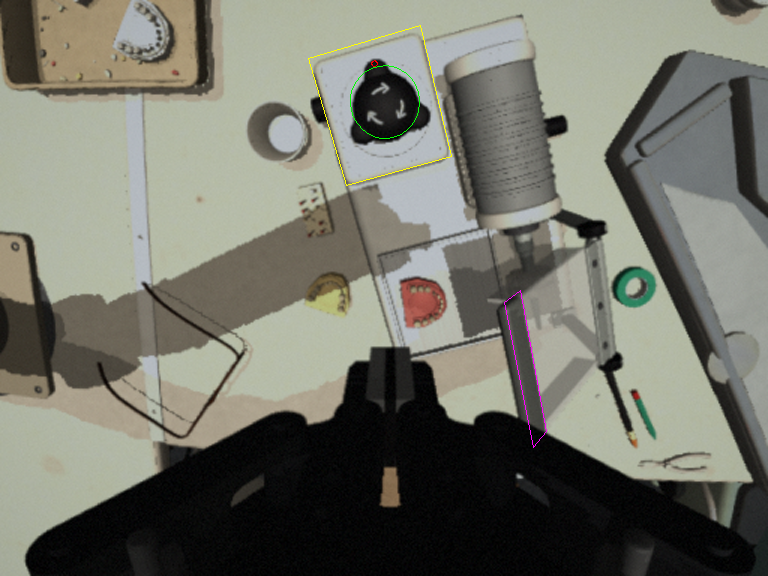

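View pics/a_top.png

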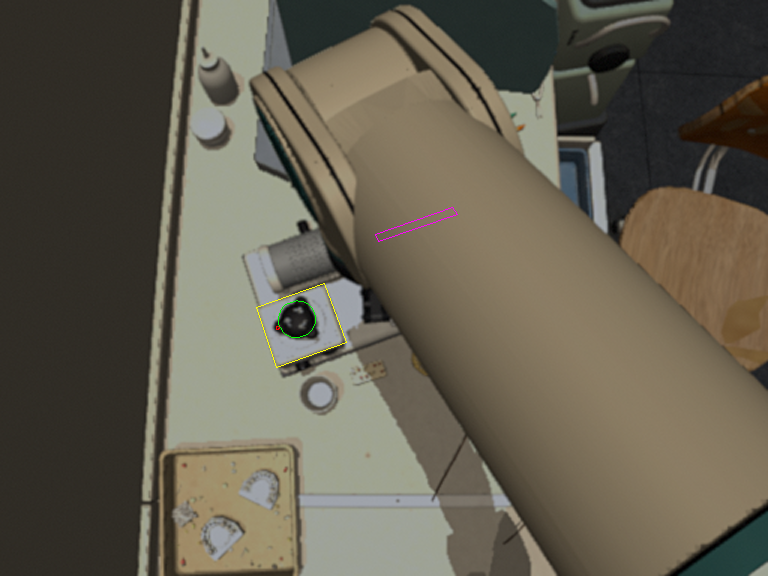

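```bash
python3 - <<'E'
from h import *
rows([([490,254,200],ori(.361),5),([489,254.5,135],ori(.361),3)])
E
```

```text
8
-0.007 0.517 0.423 0 -0.446 0 0;0.016 0.518 0.423 0.001 -0.446 0 0;0.038 0.517 0.421 0 -0.446 0 0;0.061 0.518 0.419 0 -0.446 0.001 0;0.083 0.517 0.415 0.001 -0.446 0 0;-0.005 0.433 0.005 0 0 0 0;-0.005 0.434 0.006 0 0 0 0;-0.005 0.433 0.005 0 0 0 0
```

Emit:
step_arm(
  moves="-0.01 0.52 0.42 0 -0.45 0 0;0.02 0.52 0.42 0 -0.45 0 0;0.04 0.52 0.42 0 -0.45 0 0;0.06 0.52 0.42 0 -0.45 0 0;0.08 0.52 0.415 0 -0.45 0 0;0 0.43 0 0 0 0 0;0 0.43 0 0 0 0 0;0 0.43 0 0 0 0 0;0 0 0 0 0 0 0",
)

```text
clock: 4.5
eef_pos: [488.1, 253.0, 132.4]
tool_rot: [-1.572, 0.005, 0.365]
force: [0.5, -0.4, 0.6]
width: 0.2
```

```bash
python3 look.py b .361 565.6 176.5 121.5 0.98;python3 -c "
from h import *
print(T()[0],ctrl.read_state()['force'],ctrl.read_state()['tool_rot'])"
```

```text
wrist stop mask 0.6 260.28501755754974 219.13051111978152 5126 at z110 [[486.00693005 258.21945112 110.        ]]
scene stop mask 0.44 259.71223021582733 148.02158273381295 139 at z110 [[481.75539878 246.95064984 110.        ]]
[490.34948317 254.78022533 136.04082149] [-0.03863572 -0.4032458   0.1542526 ] [-1.57055721 -0.00225715  0.3646327 ]
```

View pics/b_wrist.png

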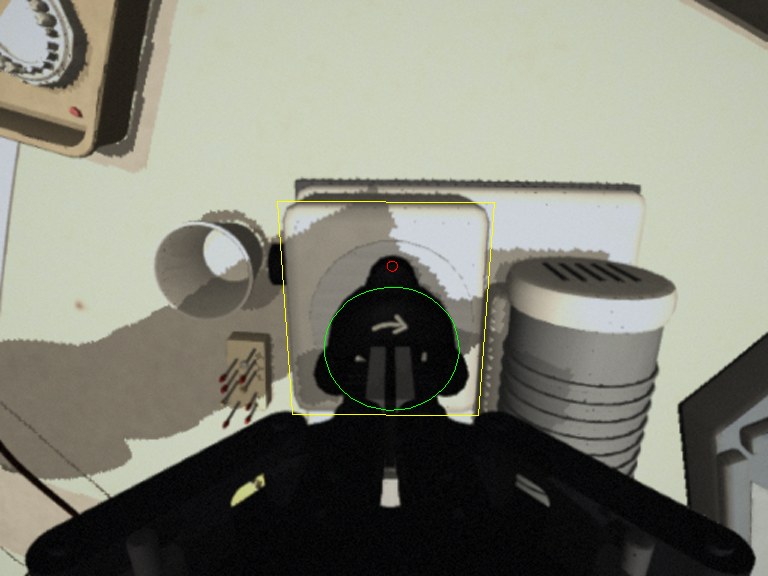

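View pics/b_scene.png

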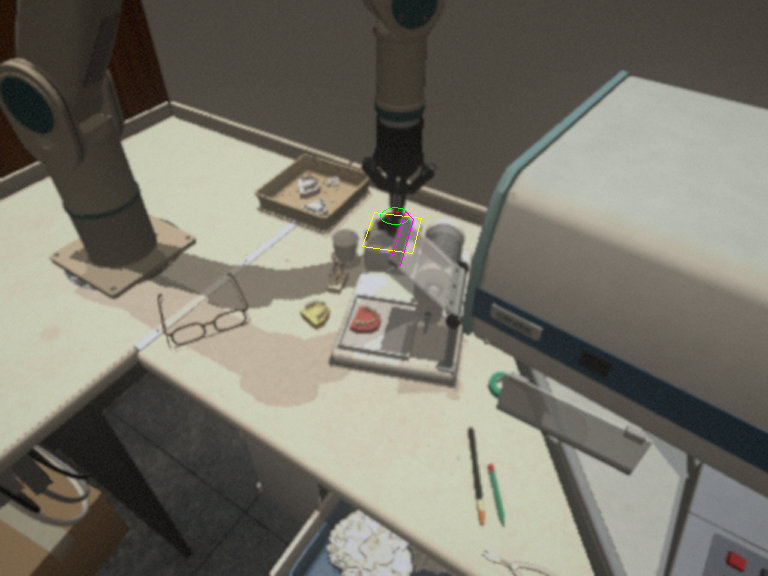

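Emit:
step_arm(
  moves="0 0.12 0 0 0 0 0;0 0.1 0 0 0 0 0;0 0.08 0 0 0 0 0;0 0.06 0 0 0 0 0;0 0.06 0 0 0 0 0;0 0.04 0 0 0 0 0;0 0 0 0 0 0 0",
)

```text
clock: 5.5
eef_pos: [489.9, 254.5, 113.3]
tool_rot: [-1.572, -0.001, 0.365]
force: [-1.9, -2.8, 14.5]
width: -0.0
```

Emit:
step_arm(
  moves="0 -0.1 0 0 0 0 0;0 -0.4 0 0 0 0 0;0 -0.8 0 0 0 0 0;0 -0.8 0 0 0 0 0;0 -0.8 0 0 0 0 0;0 0 -0.2 0 0 0 0",
)

```text
clock: 6.1
eef_pos: [495.2, 248.7, 262.0]
tool_rot: [-1.568, -0.011, 0.367]
force: [-0.9, 0.2, 0.9]
width: -0.1
```

```bash
python3 look.py c .361 565.6 176.5 115 0.98;python3 - <<'E'
from h import *
yaw,t=.361,np.array([565.6,176.5,0]);R=Rn.from_euler('z',yaw)
P=T();p=get_image('wrist')
for n in('stop_top','stop_lobe','shield_lip','shield_hinge'):
    print(n,[(np.array(d['position']),(R.inv().apply(np.array(d['position'])-t)).round(1),d['conf']) for d in nets.place_of(p,n)][:1])
print(P[0])
# pushing path
def tcp(sig):
    h=np.array([85,-85,135.]);f=np.array([-np.cos(sig),0,np.sin(sig)]);n=np.array([np.sin(sig),0,np.cos(sig)])
    c=h+113*f+3.9*n; x=c[0]+3
    z=max(c[2]-np.tan(sig)*(x+d-c[0]) for d in(-8,8))
    return R.apply([x,-85,z])+t
for s in(.9,.8,.7,0,-.2):print(s,tcp(s))
E
```

```text
wrist stop mask 0.8 253.3441088898341 167.3151850276478 2351 at z110 [[487.31068204 255.1716521  110.        ]]
scene stop mask 0.46 259.683615819209 149.3954802259887 177 at z110 [[484.95271348 241.67860042 110.        ]]
stop_top [(array([491.1, 251.9, 118.2]), array([-43.1,  96.9, 118.2]), 0.69)]
stop_lobe [(array([480.4, 284.7, 103.7]), array([-41.5, 131.3, 103.7]), 0.86)]
shield_lip [(array([567. , 175.6,  -2.3]), array([ 1. , -1.3, -2.3]), 0.36)]
shield_hinge []
[492.2316173  244.86733814 255.30752157]
0.9 [615.09437045 104.33012898 232.24101075]
0.8 [606.91470466 101.24193738 223.92658722]
0.7 [599.4448073   98.42171527 214.99092509]
0 [572.23424403  88.14850422 138.9       ]
-0.2 [573.61666601  88.67043067 118.60243566]
```

View pics/c_wrist.png

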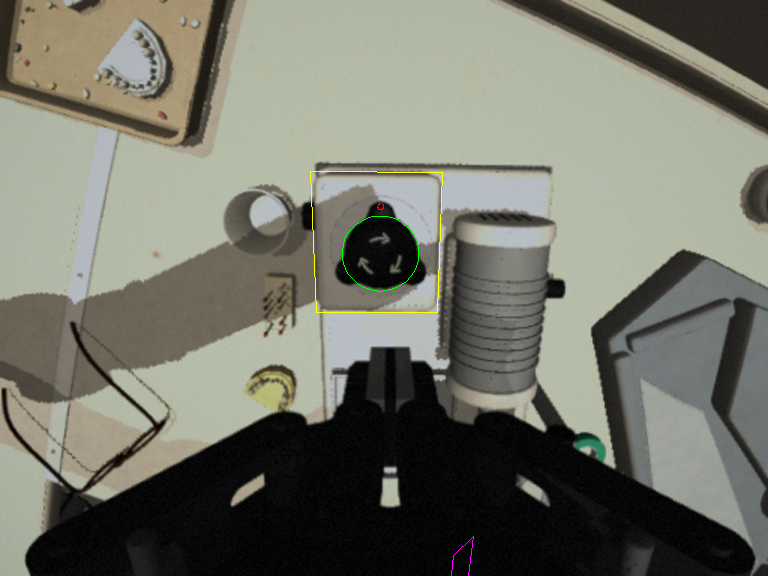

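```bash
python3 - <<'E'
from h import *
rows([([530,230,300],ori(.361),2),([614,105,300],ori(.361),5),([614,105,262],ori(.361),2)])
E
```

```text
9
0.292 -0.438 -0.275 -0.001 0.019 -0.004 0;0.293 -0.437 -0.275 0 0.018 -0.004 0;0.138 0 -0.586 0 0 0 0;0.137 0 -0.587 0 0 0 0;0.138 0 -0.586 0 0 0 0;0.138 0 -0.587 0 0 0 0;0.137 0 -0.586 0 0 0 0;0 0.38 0 0 0 0 0;0 0.38 -0.001 0 0 0 0
```

Emit:
step_arm(
  moves="0.29 -0.44 -0.28 0 0 0 0;0.29 -0.44 -0.28 0 0 0 0;0.14 0 -0.59 0 0 0 0;0.14 0 -0.59 0 0 0 0;0.14 0 -0.58 0 0 0 0;0.14 0 -0.59 0 0 0 0;0.14 0 -0.58 0 0 0 0;0 0.38 0 0 0 0 0;0 0.38 0 0 0 0 0;0 0 0 0 0 0 0",
)

```text
clock: 7.65
eef_pos: [613.5, 104.1, 260.0]
tool_rot: [-1.57, 0.006, 0.365]
force: [-0.6, 0.1, -0.2]
width: 0.2
```

```bash
python3 look.py d .361 565.6 176.5 115 0.98;python3 - <<'E'
from h import *
P=T();p=get_image('wrist');print(P[0])
for n in('stop_top','stop_lobe','shield_lip','shield_hinge'):
    print(n,[(np.array(d['position']),d['conf']) for d in nets.place_of(p,n)][:1])
E
```

```text
wrist stop mask 0.67 190.94163424124514 1.9221789883268483 257 at z110 [[498.3484076  230.95608104 110.        ]]
top stop mask 0.96 198.05482041587902 213.47637051039698 529 at z110 [[488.4655092  256.45304213 110.        ]]
scene stop mask 0.52 260.1290322580645 149.46236559139786 186 at z110 [[486.12253435 242.07490722 110.        ]]
[615.71561303 105.42432058 263.96150945]
stop_top []
stop_lobe []
shield_lip [(array([595. ,  93.1, 222.4]), 0.94)]
shield_hinge [(array([673.8, 125.6, 138.1]), 0.69)]
```

View pics/d_wrist.png

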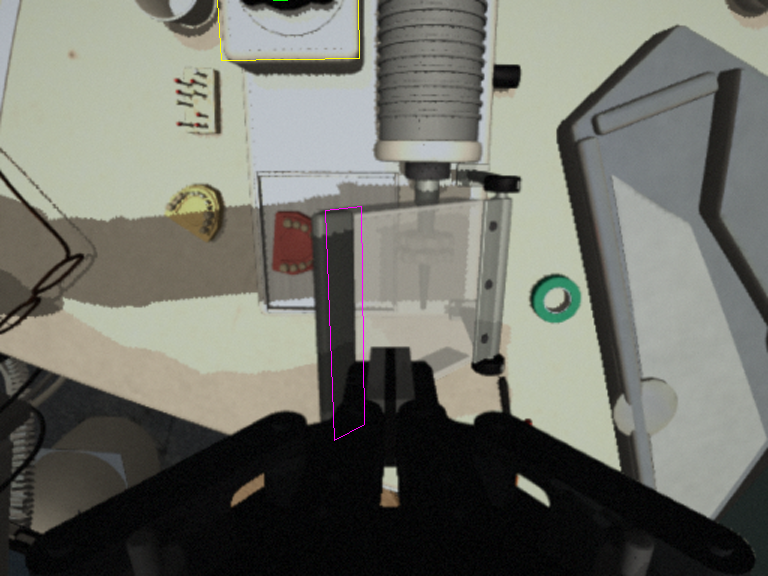

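View pics/d_scene.png

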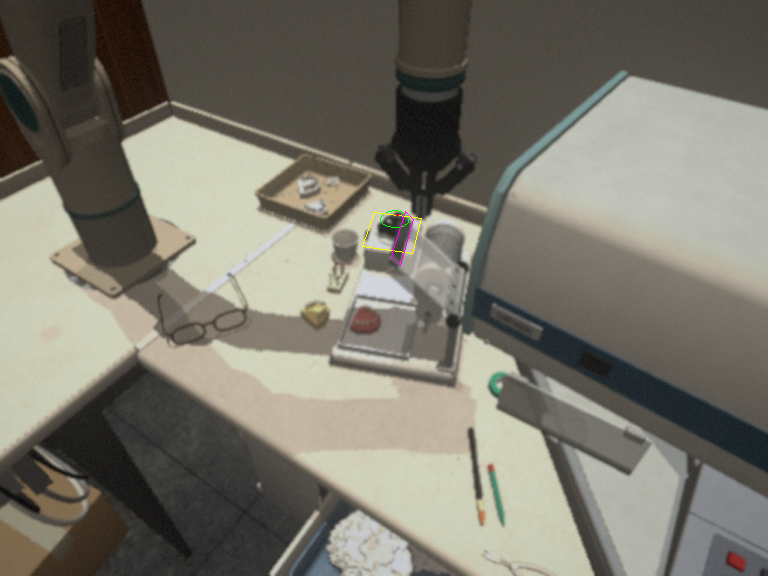

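```bash
python3 - <<'E'
from h import *
yaw,t=.361,np.array([565.6,176.5,0]);R=Rn.from_euler('z',yaw)
def tcp(sig):
    h=np.array([85,-86,135.]);f=np.array([-np.cos(sig),0,np.sin(sig)]);n=np.array([np.sin(sig),0,np.cos(sig)])
    c=h+113*f+3.9*n; x=c[0]+3
    z=max(c[2]-np.tan(sig)*(x+d-c[0]) for d in(-8,8))
    return R.apply([x,-86,z])+t
O=ori(.361); S=(np.array([614.5,104.8,262]),O)
w=[(tcp(.85),O,2)]+[(tcp(s),O,2) for s in(.7,.55,.4,.25,.1,-.02)]
e=rows(w,start=S);print(e[0])
e=rows([(tcp(-.13),O,2),(tcp(-.2),O,2),(tcp(-.2)-[0,0,3],O,1)],start=e);print(e[0])
E
```

```text
14
-0.041 0.338 -0.016 0 0 0 0;-0.04 0.339 -0.017 0 0 0 0;-0.123 0.132 0 0 0 0 0;-0.123 0.131 0 0 0 0 0;-0.104 0.145 0 0 0 0 0;-0.103 0.146 0 0 0 0 0;-0.083 0.157 0 0 0 0 0;-0.083 0.158 0 0 0 0 0;-0.059 0.167 0 0 0 0 0;-0.06 0.167 0 0 0 0 0;-0.035 0.173 0 0 0 0 0;-0.035 0.174 0 0 0 0 0;-0.01 0.138 0 0 0 0 0;-0.011 0.138 0 0 0 0 0
[572.51554071  87.18529937 136.85      ]
5
0.005 0.112 0 0 0 0 0;0.005 0.112 0 0 0 0 0;0.011 0.07 0 0 0 0 0;0.01 0.071 0 0 0 0 0;0 0.06 0 0 0 0 0
[573.96563404  87.7327748  115.6       ]
```

Push the first part, then check.

Emit:
step_arm(
  moves="-0.04 0.34 -0.02 0 0 0 0;-0.04 0.34 -0.02 0 0 0 0;-0.12 0.13 0 0 0 0 0;-0.12 0.13 0 0 0 0 0;-0.1 0.145 0 0 0 0 0;-0.1 0.145 0 0 0 0 0",
)

```text
clock: 8.8
eef_pos: [591.6, 93.8, 201.5]
tool_rot: [-1.571, -0.001, 0.365]
force: [0.2, -0.3, 0.6]
width: 0.1
```

```bash
python3 look.py e .361 565.6 176.5 115 0.75
```

```text
top stop mask 0.91 198.27008547008546 213.09230769230768 585 at z110 [[489.27824292 256.02869037 110.        ]]
```

View pics/e_wrist.png

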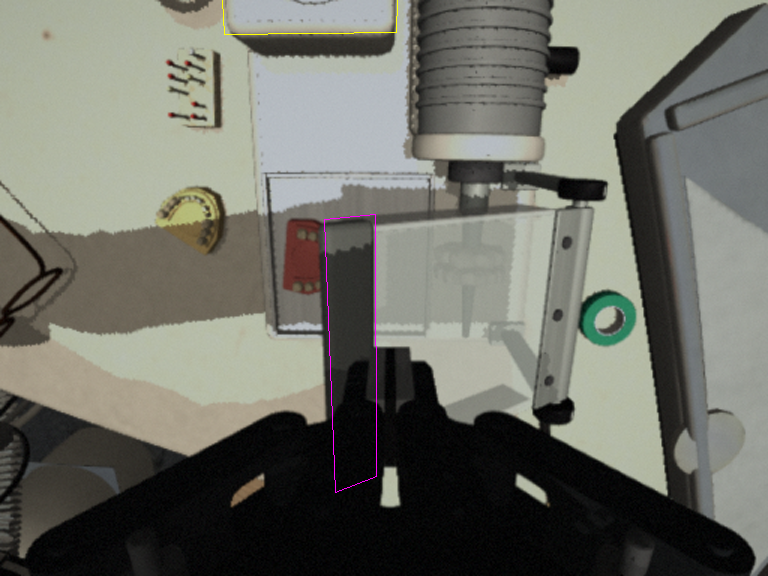

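Emit:
step_arm(
  moves="-0.09 0.16 0 0 0 0 0;-0.09 0.16 0 0 0 0 0;-0.07 0.167 0 0 0 0 0;-0.07 0.167 0 0 0 0 0;-0.045 0.173 0 0 0 0 0;-0.045 0.173 0 0 0 0 0;-0.02 0.14 0 0 0 0 0;-0.02 0.14 0 0 0 0 0;0 0.11 0 0 0 0 0;0 0.11 0 0 0 0 0;0.01 0.07 0 0 0 0 0;0.01 0.07 0 0 0 0 0",
)

```text
clock: 10.3
eef_pos: [571.4, 86.1, 119.0]
tool_rot: [-1.571, 0.0, 0.365]
force: [-1.1, -0.2, 0.5]
width: -0.1
```

Emit:
step_arm(
  moves="0 0.05 0 0 0 0 0;0 0.05 0 0 0 0 0;0 0 0 0 0 0 0",
)

```text
clock: 10.6
eef_pos: [571.9, 86.3, 115.9]
tool_rot: [-1.572, -0.001, 0.365]
force: [-2.9, -0.7, 11.1]
width: 0.2
```

Emit:
step_arm(
  moves="0 0.03 0 0 0 0 0;0 0 0 0 0 0 0;0 -0.1 0 0 0 0 0;0 -0.4 0 0 0 0 0;0 -0.8 0 0 0 0 0;0 -0.8 0 0 0 0 0;0 -0.8 0 0 0 0 0;0 0 0 0 0 0 0",
)

```text
clock: 11.4
eef_pos: [574.9, 87.5, 263.5]
tool_rot: [-1.573, -0.011, 0.365]
force: [0.4, -0.3, 0.3]
width: 0.2
```

```bash
python3 look.py f .361 565.6 176.5 115 0.0;python3 - <<'E'
from h import *
P=T();p=get_image('wrist');print(P[0])
for n in('stop_top','stop_lobe','shield_lip','shield_hinge'):
    print(n,[(np.array(d['position']),d['conf']) for d in nets.place_of(p,n)][:1])
E
```

```text
wrist stop mask 0.39 233.34567901234567 1.2592592592592593 81 at z110 [[497.02442698 228.92389632 110.        ]]
top stop mask 0.91 197.7296786389414 213.99810964083176 529 at z110 [[487.36139457 257.09761336 110.        ]]
scene stop mask 0.78 263.72549019607845 150.75294117647059 255 at z110 [[497.2843298  242.42896463 110.        ]]
[570.68533112  85.78985214 256.30884867]
stop_top []
stop_lobe []
shield_lip [(array([565.1,  81.9, 120.5]), 0.7)]
shield_hinge [(array([673.4, 125. , 136. ]), 0.69)]
```

View pics/f_wrist.png

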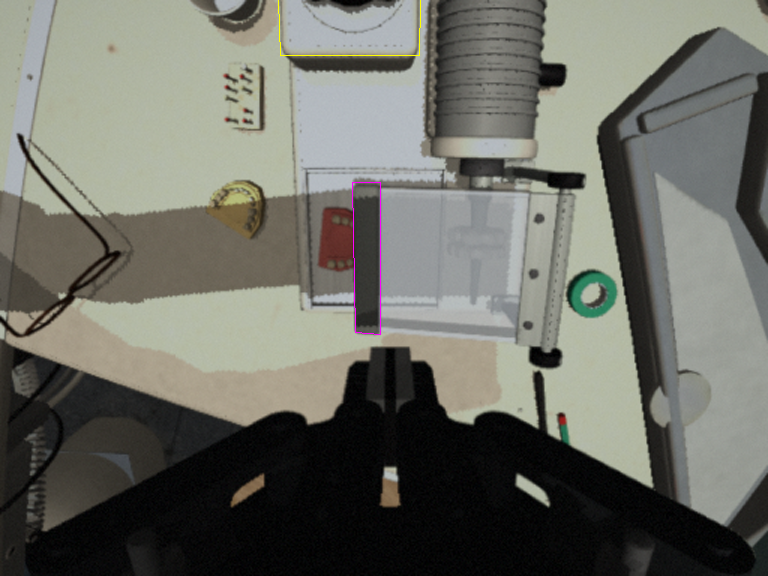

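View pics/f_scene.png

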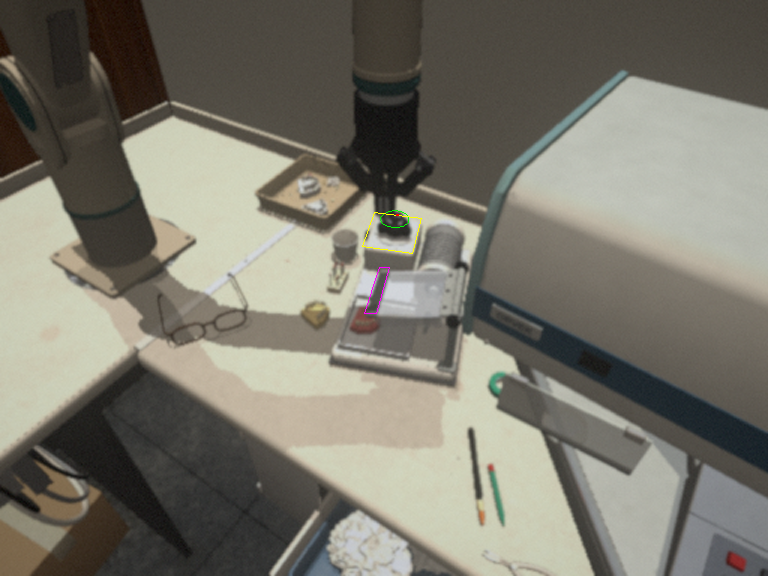

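```bash
cat > tw.py <<'E'
from h import *
yaw,t=.361,np.array([565.6,176.5,0]);R=Rn.from_euler('z',yaw)
W=lambda x,y,z:R.apply([x,y,z])+t
Lc=lambda p:R.inv().apply(np.array(p)-t)
E
python3 - <<'E'
from tw import *
O=ori(.361);S=(np.array([571.5,86.3,257]),O)
rows([(W(-75,138.5,250),O,6),(W(-75,138.5,125),O,5)],start=S)
E
```

```text
11
-0.162 0.023 0.75 0 0 0 0;-0.162 0.024 0.75 0 0 0 0;-0.163 0.023 0.75 0 0 0 0;-0.162 0.023 0.75 0 0 0 0;-0.162 0.024 0.75 0 0 0 0;-0.162 0.023 0.749 0 0 0 0;0 0.5 0 0 0 0 0;0 0.5 0 0 0 0 0;0 0.5 0 0 0 0 0;0 0.5 0 0 0 0 0;0 0.5 0 0 0 0 0
```

Emit:
step_arm(
  moves="-0.16 0.02 0.75 0 0 0 0;-0.16 0.02 0.75 0 0 0 0;-0.16 0.02 0.75 0 0 0 0;-0.16 0.02 0.75 0 0 0 0;-0.16 0.02 0.75 0 0 0 0;-0.16 0.02 0.75 0 0 0 0;0 0.5 0 0 0 0 0;0 0.5 0 0 0 0 0;0 0.5 0 0 0 0 0;0 0.5 0 0 0 0 0;0 0.5 0 0 0 0 0;0 0 0 0 0 0 0;0 0 0 0 0 0 0",
)

```text
clock: 13.25
eef_pos: [446.3, 279.4, 126.9]
tool_rot: [-1.571, 0.001, 0.365]
force: [-0.3, -0.4, 0.2]
width: 0.1
```

```bash
python3 look.py g .361 565.6 176.5 115 0.0;python3 - <<'E'
from tw import *
print([Lc(T()[0]).round(1) for _ in range(1)], ctrl.read_state()['tool_rot'],ctrl.read_state()['force'])
E
```

```text
wrist stop mask 0.8 312.21734234234236 257.7685810810811 1776 at z110 [[482.06555012 274.42344078 110.        ]]
scene stop mask 0.79 263.61802575107293 150.04721030042919 233 at z110 [[495.40726182 244.9416263  110.        ]]
[array([-74.6, 138.2, 127.8])] [-1.57053646 -0.00184698  0.36484093] [0.27841014 0.03093217 0.25473711]
```

View pics/g_wrist.png

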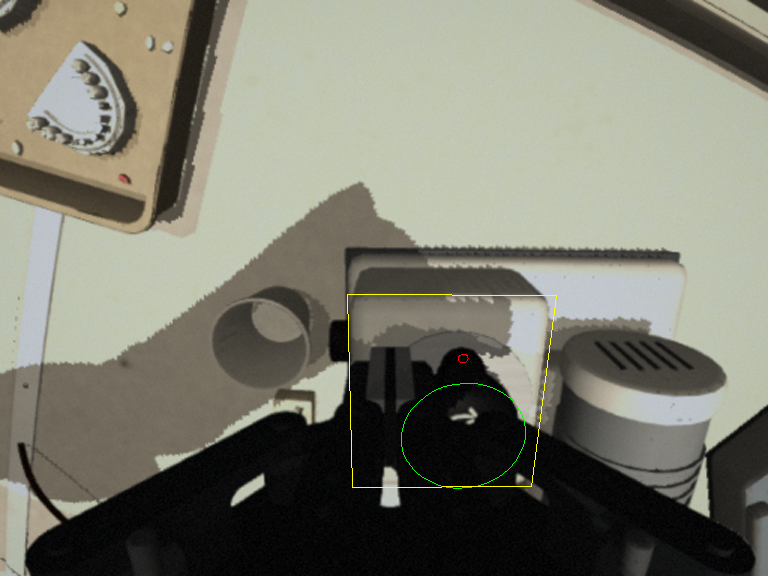

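View pics/g_scene.png

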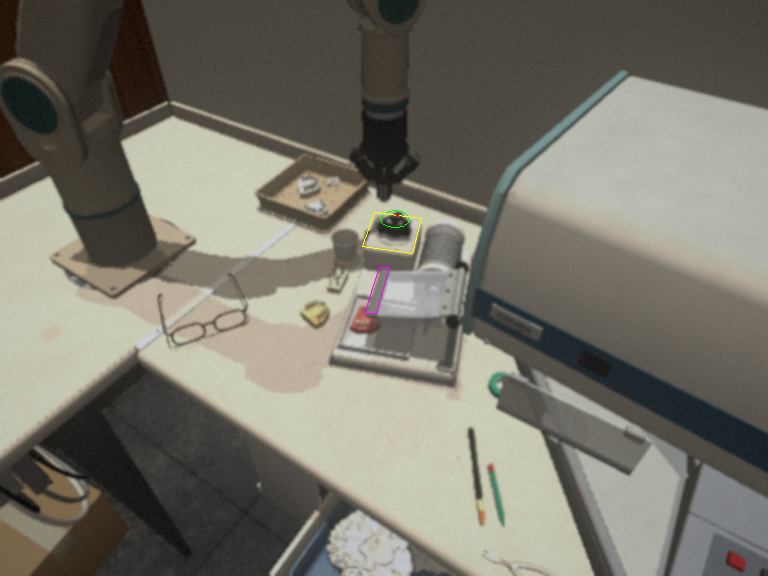

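Emit:
step_arm(
  moves="0 0.2 0 0 0 0 0;0 0.2 0 0 0 0 0;0 0.15 0 0 0 0 0;0 0.06 0 0 0 0 0;0 0 0 0 0 0 0;0 0 0 0 0 0 0",
)

```text
clock: 14.15
eef_pos: [446.4, 279.3, 96.2]
tool_rot: [-1.571, 0.0, 0.365]
force: [-0.6, -0.6, 0.8]
width: -0.3
```

```bash
python3 look.py i .361 565.6 176.5 115 0.0;python3 - <<'E'
from tw import *
print([Lc(T()[0]).round(1) for _ in range(1)], ctrl.read_state()['force'])
E
```

```text
wrist stop mask 0.74 313.940668824164 285.83710895361384 927 at z110 [[477.64332914 274.07669371 110.        ]]
scene stop mask 0.65 263.2857142857143 150.29761904761904 252 at z110 [[495.23553183 243.50999143 110.        ]]
[array([-75.1, 138.1,  96.6])] [-0.04938735 -0.03247141  0.40627688]
```

View pics/i_wrist.png

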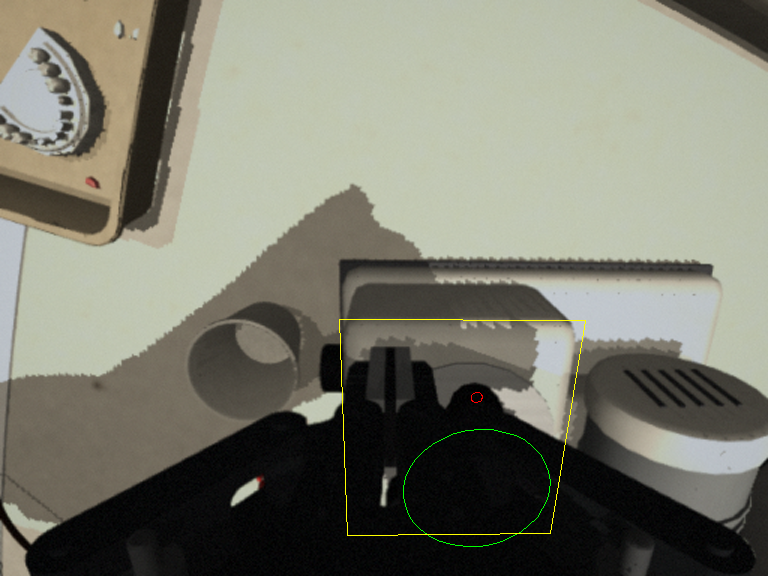

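Emit:
step_arm(
  moves="0.1 0 0 0 0 0 0;0.1 0 0 0 0 0 0;0.08 0 0 0 0 0 0;0.08 0 0 0 0 0 0;0 0 0 0 0 0 0",
)

```text
clock: 14.95
eef_pos: [463.8, 286.4, 96.4]
tool_rot: [-1.57, -0.001, 0.365]
force: [-1.1, 0.9, 1.1]
width: 0.3
```

```bash
python3 look.py j .361 565.6 176.5 115 0.0;python3 - <<'E'
from tw import *
print([Lc(T()[0]).round(1) for _ in range(1)], ctrl.read_state()['force'])
E
```

```text
wrist stop mask 0.92 284.15797788309635 293.16429699842024 633 at z110 [[482.60093462 271.57086176 110.        ]]
scene stop mask 0.7 263.19081272084804 150.2296819787986 283 at z110 [[494.86294866 243.62899212 110.        ]]
[array([-57.1, 138.5,  96.4])] [-0.89156285  1.94177116  0.6178641 ]
```

View pics/j_wrist.png

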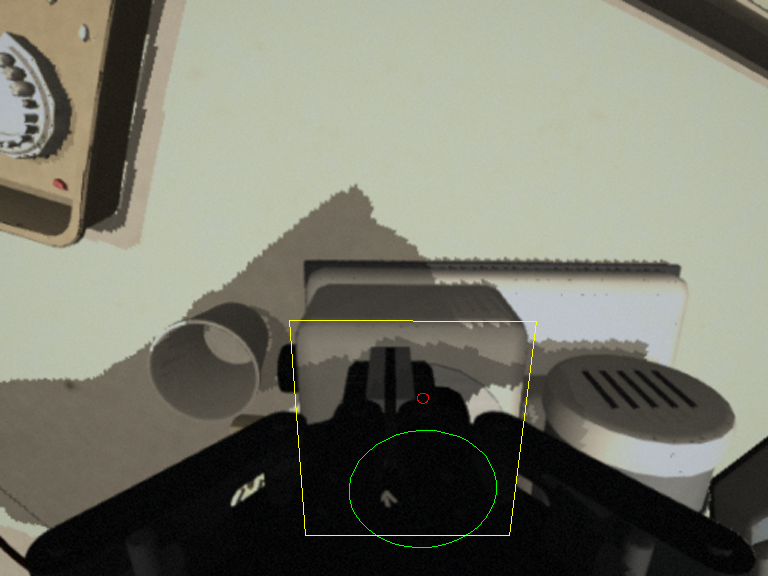

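Emit:
step_arm(
  moves="0.08 0 0 0 0 0 0;0.08 0 0 0 0 0 0;0.06 0 0 0 0 0 0;0 0 0 0 0 0 0",
)

```text
clock: 15.65
eef_pos: [474.0, 289.2, 96.1]
tool_rot: [-1.571, 0.0, 0.364]
force: [-1.3, 0.6, 0.9]
width: -0.1
```

```bash
python3 look.py k .361 565.6 176.5 121.5 0.0;python3 - <<'E'
from tw import *
print([Lc(T()[0]).round(1) for _ in range(1)], ctrl.read_state()['force'])
E
```

```text
wrist stop mask 0.51 264.46289752650176 319.6113074204947 283 at z110 [[489.34722119 255.38281493 110.        ]]
scene stop mask 0.83 263.02868852459017 147.95901639344262 244 at z110 [[489.17901535 252.0517487  110.        ]]
[array([-46.5, 138. ,  96.2])] [-2.21651336  0.02722217  1.32705142]
```

View pics/k_wrist.png

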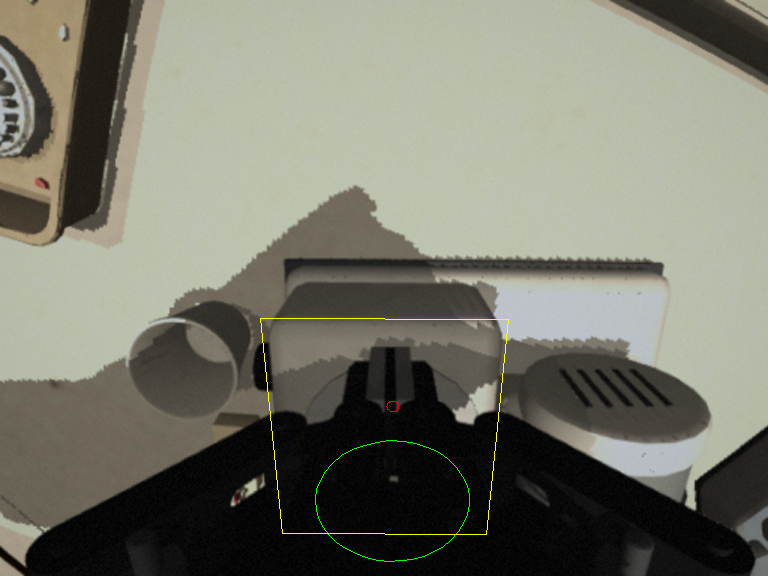

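Emit:
step_arm(
  moves="0.05 0 0 0 0 0 0;0 0 0 0 0 0 0;-0.1 0 0 0 0 0 0;-0.15 0 0 0 0 0 0;-0.2 0 0 0 0 0 0;-0.2 0 0 0 0 0 0;-0.1 0 0.1 0 0 0 0;0 -0.3 0 0 0 0 0;0 -0.6 0 0 0 0 0;0 -0.8 0 0 0 0 0;0 -0.8 -0.4 0 0 0 0;0 0 -0.6 0 0 0 0;0 0 -0.5 0 0 0 0;0 0 0 0 0 0 0",
)

```text
clock: 17.35
eef_pos: [467.2, 206.9, 221.4]
tool_rot: [-1.575, 0.0, 0.358]
force: [-0.6, -0.1, -0.8]
width: -0.0
```

```bash
python3 look.py l .361 565.6 176.5 121.5 0.0;python3 - <<'E'
from tw import *
print([Lc(T()[0]).round(1) for _ in range(1)], ctrl.read_state()['force'])
for c in('wrist','top','scene'):
  p=get_image(c)
  for n in('stop_top','stop_lobe','shield_lip','denture','cast','burs','cup'):
    print(c,n,[(np.array(d['position']),d['conf']) for d in nets.place_of(p,n)][:1])
E
```

```text
wrist stop mask 0.66 301.79692832764505 145.16780432309443 3516 at z110 [[487.80969785 253.567673   110.        ]]
scene stop mask 0.55 263.29457364341084 148.64341085271317 258 at z110 [[491.39602116 249.81630011 110.        ]]
[array([-81.1,  69.4, 221.3])] [-0.26586905  0.03218926  0.02787475]
wrist stop_top [(array([489.1, 252.9, 122.5]), 0.87)]
wrist stop_lobe [(array([478.4, 285.1, 109. ]), 0.85)]
wrist shield_lip [(array([446.1,  68.9,  -3.2]), 0.41)]
wrist denture []
wrist cast [(array([448.6,  68.5,  -3.9]), 0.55)]
wrist burs [(array([4.209e+02, 1.529e+02, 1.000e-01]), 0.95)]
wrist cup []
top stop_top []
top stop_lobe [(array([673.9, 125.5, 137.1]), 0.38)]
top shield_lip [(array([560.7,  79.6, 113.8]), 0.87)]
top denture []
top cast []
top burs []
top cup [(array([390.9, 228.2,  -2.8]), 0.66)]
scene stop_top [(array([445.2,  71.4,   0. ]), 0.74)]
scene stop_lobe [(array([475.9, 283. , 104.5]), 0.5)]
scene shield_lip [(array([563.3,  82.1, 115.4]), 0.66)]
scene denture [(array([545.5,  75.2,  29.7]), 0.72)]
scene cast [(array([446.5,  70.6,  -3.8]), 0.62)]
scene burs [(array([ 4.26e+02,  1.57e+02, -2.00e-01]), 0.64)]
scene cup [(array([391.7, 230.7,   1. ]), 0.78)]
```

View pics/l_wrist.png

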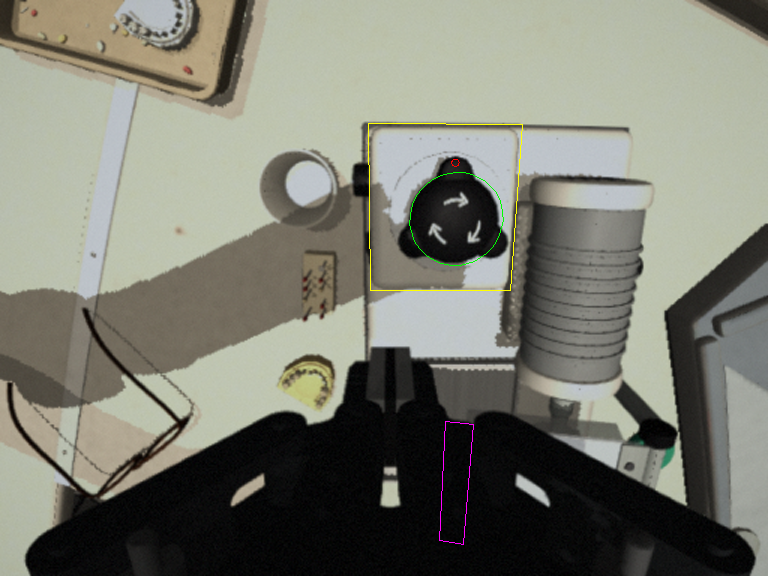

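View pics/l_scene.png

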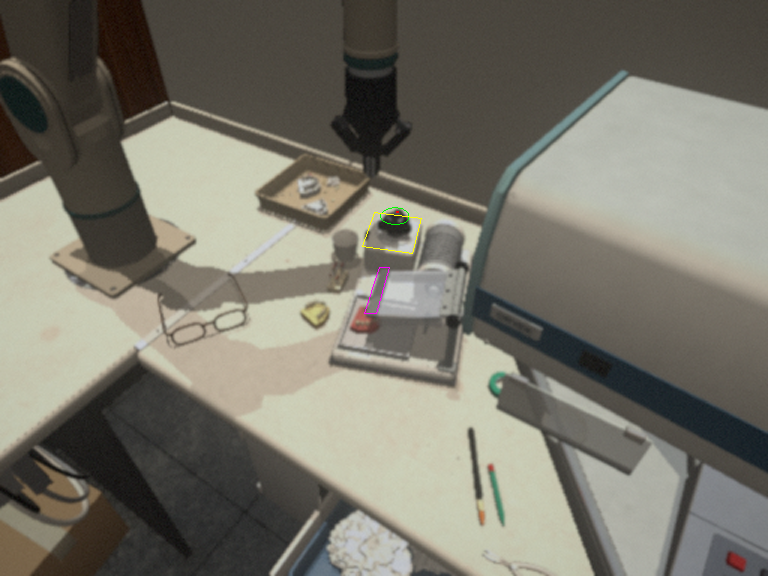

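```bash
python3 - <<'E'
import cv2,numpy as np
A={k:cv2.imread(f'pics/{k}_scene.png') for k in 'bcdfgil'}
o=cv2.resize(cv2.imread('pics/scene0.png'),None,fx=1.5,fy=1.5,interpolation=cv2.INTER_CUBIC)
x0,x1,y0,y1=365,425,195,245
out=[cv2.resize(a[y0:y1,x0:x1],None,fx=4,fy=4,interpolation=cv2.INTER_CUBIC) for a in (o,A['f'],A['l'])]
cv2.imwrite('pics/cmp.png',np.hstack(out))
E
```

```text
(no output)
```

View pics/cmp.png

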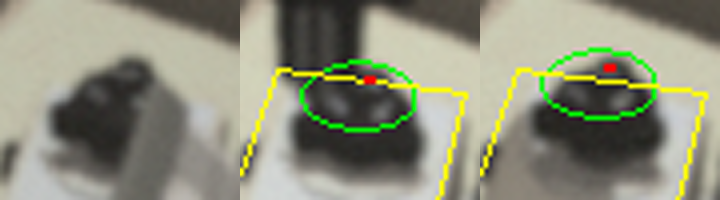

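```bash
python3 -c "
from cell import ctrl
print(ctrl.finish_job())"
```

```text
the job is handed in; nothing more can be done
None
```

I carried out all three steps in order and handed the job in at about 18 s of the 64 s allowed. The hand-in gives no verdict, so the results below rest on my own measurements.

- **Stop button pressed:** I pushed it to the bottom with 14.5 N, the fingertips at z 113 mm. After I lifted off, the network placed its top about 4 mm and its lobe about 7 mm lower than before, which fits a latched button.
- **Shield lowered:** I pushed the lip down from above until it bottomed at about 11 N. The shield drawn at angle 0 over the wrist picture matched the real strip, and the network put the lip at z 114 to 120 mm (115 is fully down).
- **Button twisted free:** I pushed the left lobe towards the rear until the head rose, then backed off. The last wrist view shows that lobe pointing left again. The wrist network put the top at z 122.5 mm (121.5 is out), and comparing scene pictures shows the head back at its starting height.
- **Other objects:** the cup, cast, bur stand and denture were all found within about 5 mm of their first readings.
- **Disagreements:** in the final checks the scene-camera network put the lobe at z 104.5 mm. That reads about 5 mm low, but it gave 104.4 mm with the button out at the start. The same camera also took the cast for the stop top, so I ignored that reading.

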